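Hold the spin coater's sprung lid at its unload sensor

TASK

The round wafer is ready to come off: find which of the two spin coaters holds it (the other holds a square piece), take that coater's lid by its handle and lift it against the hinge spring until the flag on the lid's left edge sits centred in the fork sensor clamped on the arc bracket - that is the unload position - without swinging past the sensor. Keep holding the lid still there and finish while holding it, so that I can reach in for the wafer. Leave the other coater shut, the sensors as they are set, and the other things on the bench where they are.

Things in the scene. Friction and masses are not known exactly. Their poses are not given: they have to be found in the camera images.
- coater1_chuck (a point): coater1, the spin coater on the robot's left (+y), fixed: white housing 260 deep (x) x 220 wide (y) x 140 high, round bowl in its top, panel at the front (-x), lid hinge along the rear (+x); both coaters are alike. Point: centre of the chuck's top in the middle of the bowl, 112 above the bench; what the coater holds lies centred on it. Axes: the coater's; at yaw 0 its front faces the robot
- lid1 (a joint): opening angle of coater1's lid, rad: 0 shut, up to 1.4, grows as the front edge rises. Aluminium frame 210 x 200 x 8 round a clear window, about 0.45 kg, pulled shut by a torsion spring in the hinge: straight up at the handle that takes about 7 N at first, 10 N at 0.5 rad, 14 N at 0.7; it falls shut when let go
- lid1_handle (a point): middle of the round handle bar of coater1's lid: steel bow handle on top at the front edge, bar 12 thick, parallel to the hinge, 98 clear between its posts, 46 from bar centre to the lid below, 196 above the bench when shut. In the lid's frame 210 before the hinge axis and 50 above it. Axes turn with the lid: y along the bar, z out of the lid's top. The bar can turn in a grip
- lid1_hinge (a point): middle of the hinge axis of coater1's lid, 146 above the bench, 115 behind the chuck's centre; the axis runs along the coater's y
- lid1_flag (a point): centre of the flag of coater1: dark steel blade 20 x 12 x 2.5 standing off the lid's left (+y) edge, level with the lid, 130 before the hinge axis and 112 to its left; moves on an arc of 130 radius round the hinge. Axes turn with the lid
- sensor1 (a joint): angle at which the fork sensor of coater1 is clamped on its arc bracket, rad, measured like the lid's angle: the flag is centred in the fork when joint lid1 equals this. Between 0.3 and 0.7, different at each start, stays put unless forced
- sensor1_fork (a point): centre of the slot of coater1's fork sensor: small black fork 22 tall with a white line across each prong at mid height and a round clamp knob, clamped on a slotted aluminium arc bracket that rises beside the lid's left (+y) edge; 130 from the hinge axis, 112 to its left. Axes as those of lid1_flag when the flag is centred in the fork
- coater2_chuck (a point): coater2, the spin coater on the robot's right (-y), fixed: white housing 260 deep (x) x 220 wide (y) x 140 high, round bowl in its top, panel at the front (-x), lid hinge along the rear (+x); both coaters are alike. Point: centre of the chuck's top in the middle of the bowl, 112 above the bench; what the coater holds lies centred on it. Axes: the coater's; at yaw 0 its front faces the robot
- lid2 (a joint): opening angle of coater2's lid, rad: 0 shut, up to 1.4, grows as the front edge rises. Aluminium frame 210 x 200 x 8 round a clear window, about 0.45 kg, pulled shut by a torsion spring in the hinge: straight up at the handle that takes about 7 N at first, 10 N at 0.5 rad, 14 N at 0.7; it falls shut when let go
- lid2_handle (a point): middle of the round handle bar of coater2's lid: steel bow handle on top at the front edge, bar 12 thick, parallel to the hinge, 98 clear between its posts, 46 from bar centre to the lid below, 196 above the bench when shut. In the lid's frame 210 before the hinge axis and 50 above it. Axes turn with the lid: y along the bar, z out of the lid's top. The bar can turn in a grip
- lid2_hinge (a point): middle of the hinge axis of coater2's lid, 146 above the bench, 115 behind the chuck's centre; the axis runs along the coater's y
- lid2_flag (a point): centre of the flag of coater2: dark steel blade 20 x 12 x 2.5 standing off the lid's left (+y) edge, level with the lid, 130 before the hinge axis and 112 to its left; moves on an arc of 130 radius round the hinge. Axes turn with the lid
- sensor2 (a joint): angle at which the fork sensor of coater2 is clamped on its arc bracket, rad, measured like the lid's angle: the flag is centred in the fork when joint lid2 equals this. Between 0.3 and 0.7, different at each start, stays put unless forced
- sensor2_fork (a point): centre of the slot of coater2's fork sensor: small black fork 22 tall with a white line across each prong at mid height and a round clamp knob, clamped on a slotted aluminium arc bracket that rises beside the lid's left (+y) edge; 130 from the hinge axis, 112 to its left. Axes as those of lid2_flag when the flag is centred in the fork
- wafer: round silicon wafer, 100 diameter, 1.6 thick, dark, held on one of the two chucks (either one) under the clear window. Origin: centre of its underside
- coupon: square piece of silicon, 60 x 60 x 1.6, dark, held on the other chuck. Origin: centre of its underside
- dropper: amber dropper bottle, 38 diameter, 100 high, standing between the coaters; a bystander. Origin: its underside
- washbottle: white wash bottle, 66 diameter, 190 high with its spout, standing to the left of the coaters; a bystander. Origin: its underside
- carrier: closed round single-wafer carrier, 116 diameter, 15 high, in front on the left; a bystander. Origin: its underside
- tweezers: steel wafer tweezers, 150 long, 6 high, lying in front; a bystander. Origin: its underside
- dish: covered glass dish, 96 diameter, 16 high, on the right beside the coater; a bystander. Origin: its underside
- scanner: hand-held barcode scanner, about 165 x 66 x 36, lying in front on the right; a bystander. Origin: its underside
- mouse: black computer mouse, 105 x 60 x 30, on the right; a bystander. Origin: its underside

How it is judged:
On the way:
1. the lid over the round wafer is lifted off its seat by the gripper (((horizontal distance between wafer and coater1_chuck below 0.04 m and value of joint lid1 above 0.12 rad and contact force between the fingers and lid1 above 2 N) or (horizontal distance between wafer and coater2_chuck below 0.04 m and value of joint lid2 above 0.12 rad and contact force between the fingers and lid2 above 2 N))), for 0.1 s.
At the end, for the whole second after the job is handed in: The lid of the coater holding the round wafer is held by the fingers (more than 3 N between them), still (under 0.08 rad/s), with its angle within 0.07 rad (4 degrees, 9 mm at the flag) of its own sensor's; the other lid is shut (under 0.04 rad) and the square piece is in that other coater (((horizontal distance between wafer and coater1_chuck below 0.04 m and horizontal distance between coupon and coater2_chuck below 0.04 m and angle between the x axis of lid1_flag and the x axis of sensor1_fork, either way round below 0.07 rad and velocity of joint lid1 between -0.08 and 0.08 rad/s and contact force between the fingers and lid1 above 3 N and value of joint lid2 below 0.04 rad) or (horizontal distance between wafer and coater2_chuck below 0.04 m and horizontal distance between coupon and coater1_chuck below 0.04 m and angle between the x axis of lid2_flag and the x axis of sensor2_fork, either way round below 0.07 rad and velocity of joint lid2 between -0.08 and 0.08 rad/s and contact force between the fingers and lid2 above 3 N and value of joint lid1 below 0.04 rad))); the arm keeps its last pose, push and grip.
It fails at once if the other coater's lid, over the square piece, is lifted ((horizontal distance between wafer and coater1_chuck below 0.04 m and value of joint lid2 above 0.06 rad) or (horizontal distance between wafer and coater2_chuck below 0.04 m and value of joint lid1 above 0.06 rad)).
It fails at once if the lid is lifted well past the sensor (its flag more than 25 mm beyond the middle of the fork) (z of lid1_flag in the frame of sensor1_fork above 0.025 m or z of lid2_flag in the frame of sensor2_fork above 0.025 m).
It fails at once if a sensor is pushed along its bracket (more than 8 mm) (distance of any of sensor1_fork, sensor2_fork from where it was at the start of the episode above 0.008 m).
It fails at once if something else on the bench is shifted more than 25 mm (distance of any of dropper, washbottle, carrier, tweezers, dish, scanner, mouse from where it was at the start of the episode above 0.025 m).
It also fails if it takes over 42 s, if anything falls off the work surface, if the arm or the gripper's body presses on something with over 40 N, if the wrist force passes 120 N, or if a joint passes its speed limit or range.

ROBOT

A 6-joint arm with a two-finger parallel gripper is mounted at the origin on the work surface. World frame = base frame: x ahead of the robot, y to its left, z up, the work surface at z = 0. Lengths are in m, angles in rad, forces in N, time in s.
With the tool pointing down it reaches from about 0.35 to 0.975 m from the base axis. Payload 4.9 kg.
Tool frame: the origin (TCP) lies midway between the tips of the shut fingers; the grasp point (between the pads) lies behind it (manip.tcp_to_grasp is the z of the grasp point in the tool frame, in m); z points along the fingers, y is the direction in which the jaws open and shut (so a half turn about z gives the same grasp; the last joint's range is limited). The gripper opens to 85 mm and grips with 20 to 120 N. Pads are 22 mm wide; open, the fingers measure 114 mm over their backs; the gripper's body (76 mm by 85 mm) begins 54 mm behind the grasp point. The pads swing forward as they close: fully open they stand 13 mm farther back than shut.
Start: joints at [-1.274, 0.053, 1.613, -0, 1.476, -0.119], TCP at [0.252, -0.572, 0.231] pointing down, gripper open.
Joint ranges: [-3.01, 3.01], [-1.01, 2.22], [0.06, 2.58], [-1.02, 4.17], [0.09, 2.62], [-3.14, 3.14]. Speed limits (rad/s): [2.57, 2.57, 3.14, 3.14, 3.14, 3.14].

INTERFACE

Orientations are given as a unit quaternion [w, x, y, z].
In Python, from plant import status, vision, order, regions_of, manip gives the robot as it stands. The module is installed in compiled form; this text tells all that it offers.
- The arm moves only by the shell command python3 -m crank 'ROWS'. ROWS is JSON, one flat list of numbers, 5 for each row, row after row: the shift along the tool's x, y, z in mm, then the turn about the tool's z in degrees, then the opening in per cent of the stroke, from 0 (shut) to 100 (fully open). In form: [tx, ty, tz, yaw, fingers, tx, ty, tz, yaw, fingers, ...]. A call has exactly 10 rows; each row is the pose to reach, as a shift and turn from the pose commanded when the call began, along the tool's axes at that moment; what a row does not reach only later rows make up. A row lasts 1/10 s, in which the tool goes at most 50 mm and 8.59 degrees, less where a joint would pass 70% of its speed; a pose out of reach is approached as far as the arm can. A call with a gripper value outside its range is refused whole. The fingers move at their own pace and stop on an object; the grip force is fixed at half the most. Time passes only in rows, so rows that repeat a pose let the fingers close, or fill a call up. It gives the time, the measured TCP pose, the force and the opening at its end, in the units of the state.
- status.state(): the state, without advancing time (a new reading comes with each control period).
- vision.grab_frame(name): name is "side" or "top"; returns (picture, depth): 480x640x3 uint8, red, green, blue; 480x640 float32, m along the optical axis (not along the pixel's ray), 0 where there is no reading.
- vision.get_calibration(name): a dict with "camera_matrix" (3x3 intrinsics, pixels), "k1" (the pictures are not rectified: a ray, as slopes to the right and down, at radius r is drawn at 1 + k1 r^2 times it, then the intrinsics apply), "R" (3x3) and "t" (3): a world point X has camera coordinates R X + t. Camera axes: x right, y down, z forward; pixel columns grow to the right and rows downward; lengths in m; the calibration is good to about 2 mm. A picture is of the moment at which its call begins. get_calibration takes no time and is no camera call.
- order.job_done(): hands the job in, once; it reports no verdict.
Trained networks look in the newest picture that a camera, given by its name, has taken for a name from the list of things; names that differ only in an ending like _2 or _b are one class to them, and where a whole thing is asked for, a point or a joint stands for the part that bears it (a point fixed in the world has none). Each returns a list of dicts, best first, with "confidence" (0 to 1); they miss things now and then, are a little off and sometimes report something else, mostly with a low value. They report only what shows in the picture. A call takes as long as a camera call.
- regions_of(camera, name): "region" (480x640 bool, what is visible of it) and "extent" ([centre column, centre row, width, height] in pixels, round what is visible of it).
The state is a dict: "time": time; "joint_pos": joint angles; "joint_vel": joint speeds; "joint_efforts": joint torques, N m; "tool_pos": TCP position; "tool_rot": TCP orientation; "contact_force": force on the tool from outside, world axes, zero at the start; "ft_torque": the same for the moment, N m; "gripper_width": opening from 0.0 (shut) to 1.0 (fully open).
Only numpy, scipy, OpenCV 4.12 (cv2) and the standard library are available. Lean on these libraries where they do the work, as an engineer would, in place of code of your own. Each camera call takes 0.05 s, during which the arm holds its last target. There are 200 camera calls.

## Working session

There is one attempt and no reset: what is moved stays moved. The work goes in short steps, Python scripts to look and compute and a shell command to move; the robot and the scene stay as the last step left them, time stands still between calls to the robot, and variables do not carry over. Pictures are saved under pics/ and viewed, on a budget of 10 in all, crops included, one or two more only if the job needs it, and the job is handed in when it is done.

```bash
mkdir -p pics && cat > h.py <<'E'
import numpy as np, cv2
from plant import status, vision, order, regions_of, manip
def ray(c,uv):
    K=np.array(c["camera_matrix"]);d=np.array([c["k1"],0,0,0,0],float)
    p=cv2.undistortPoints(np.array(uv,float).reshape(-1,1,2),K,d).reshape(-1,2)
    return np.c_[p,np.ones(len(p))]
def world(c,uv,z=None,depth=None):
    R=np.array(c["R"]);t=np.array(c["t"]);r=ray(c,uv)
    if depth is not None: return (r*np.array(depth).reshape(-1,1)-t)@R
    o=-R.T@t; w=r@R
    return o+w*((z-o[2])/w[:,2:3])
def pix(c,X):
    R=np.array(c["R"]);t=np.array(c["t"])
    return cv2.projectPoints(np.array(X,float).reshape(-1,1,3),cv2.Rodrigues(R)[0],t,np.array(c["camera_matrix"]),np.array([c["k1"],0,0,0,0],float))[0].reshape(-1,2)
E
python3 - <<'E'
from h import *
for n in("side","top"):
    p,d=vision.grab_frame(n);cv2.imwrite(f"pics/{n}0.png",p[...,::-1]);np.save(f"{n}0.npy",d)
    c=vision.get_calibration(n);print(n,c["k1"],-np.array(c["R"]).T@c["t"],np.array(c["R"])[2],c["camera_matrix"][0])
    for k in("wafer","coupon","lid1_handle","sensor1_fork","lid1_flag","coater1_chuck"):
        for r in regions_of(n,k)[:3]: print(k,round(r["confidence"],2),np.round(r["extent"]))
print(manip.tcp_to_grasp,status.state())
E
```

```text
side -0.05313182367355187 [-0.22212564  0.86869441  1.0221294 ] [ 0.52281522 -0.59280957 -0.61256922] [533.86813617   0.         315.6595219 ]
wafer 0.67 [192. 268.  16.  10.]
wafer 0.5 [459. 244.  21.  14.]
lid1_handle 0.82 [236. 271. 111.  81.]
lid1_flag 0.89 [234. 272. 112.  78.]
lid1_flag 0.48 [150. 373.  61.  64.]
lid1_flag 0.45 [349. 180.  94.  45.]
coater1_chuck 0.82 [236. 290. 132. 124.]
top -0.017115223774144275 [ 0.28556531 -0.00656876  1.33760897] [ 0.18785767  0.0062989  -0.98217606] [457.38134831   0.         319.37445654]
wafer 0.4 [223. 211.  91.  90.]
lid1_handle 0.92 [223. 209.  87.  88.]
sensor1_fork 0.46 [173. 198.  19.  17.]
sensor1_fork 0.24 [224. 209.  86.  88.]
lid1_flag 0.81 [225. 209.  87.  90.]
lid1_flag 0.41 [172. 200.  23.  18.]
coater1_chuck 0.77 [221. 214. 115. 112.]
-0.0187 {'time': 0.7, 'joint_pos': array([-1.27399382e+00,  5.26679104e-02,  1.61289304e+00, -1.72564192e-05,
        1.47602762e+00, -1.19011109e-01]), 'joint_vel': array([-0.00035372, -0.00076737,  0.00025031,  0.00036199,  0.0015528 ,
        0.00016998]), 'joint_efforts': array([ 6.61273934e-04, -3.93549156e+01, -3.70367932e+01, -6.85223449e-05,
        4.64083496e-04,  3.12031638e-06]), 'tool_pos': array([ 0.25244156, -0.57172414,  0.23132765]), 'tool_rot': array([ 2.79237911e-06,  9.78464950e-01,  2.06413035e-01, -8.37465951e-06]), 'contact_force': array([ 0.14615107, -0.21438115,  0.51344767]), 'ft_torque': array([ 0.04403946, -0.00243792, -0.0103644 ]), 'gripper_width': 0.9993140763992994}
```

View pics/top0.png

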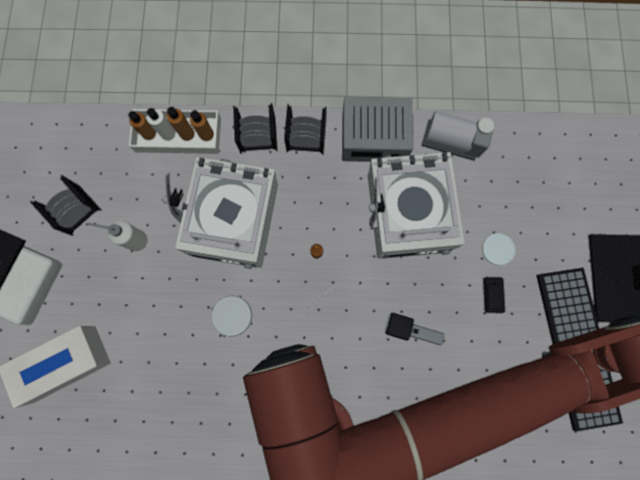

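View pics/side0.png

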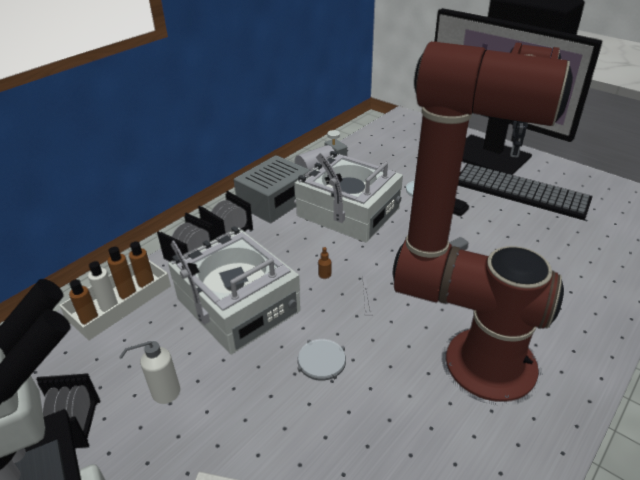

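The top picture shows the round wafer in coater2 (right, about (416,204)) and the square piece in coater1 (about (228,210)). In the side picture coater2's arc bracket is near (330,185). Next I zoom in on coater2.

```bash
python3 - <<'E'
from h import *
t=cv2.imread("pics/top0.png");s=cv2.imread("pics/side0.png")
a=cv2.resize(t[140:265,355:480],(600,600),interpolation=cv2.INTER_CUBIC)
b=cv2.resize(s[140:240,290:410],(720,600),interpolation=cv2.INTER_CUBIC)
cv2.imwrite("pics/t1.png",a);cv2.imwrite("pics/s1.png",b)
c=vision.get_calibration("top");d=np.load("top0.npy")
g=t.max(2)
m=np.zeros_like(g);m[180:230,392:440]=(g[180:230,392:440]<100)
n,l,st,ce=cv2.connectedComponentsWithStats(m);i=1+st[1:,4].argmax();print(st[i],ce[i],world(c,ce[i],z=0.1136))
v,u=np.mgrid[140:265,355:480];dd=d[140:265,355:480].ravel();uv=np.c_[u.ravel(),v.ravel()];k=dd>0
W=world(c,uv[k],depth=dd[k])
# handle bar
h=(W[:,2]>.185)&(W[:,2]<.21);print("z>.185",h.sum());
for p,w in sorted(zip(map(tuple,uv[k][h]),map(tuple,np.round(W[h],3))))[::4]:print(*p,*w)
# lid outline
q=(W[:,2]>.135)&(W[:,2]<.165);r=cv2.minAreaRect(W[q][:,:2].astype(np.float32)*1000);print(r)
E
```

```text
[398 188  34  32 857] [414.76662777 203.43057176] [[ 0.63061181 -0.26039431  0.1136    ]]
z>.185 301
369 204 0.6 -0.124 0.208
369 209 0.588 -0.125 0.201
372 211 0.582 -0.132 0.206
374 199 0.619 -0.139 0.189
374 212 0.585 -0.139 0.187
375 212 0.581 -0.14 0.201
375 216 0.573 -0.141 0.191
376 215 0.574 -0.143 0.197
377 211 0.582 -0.144 0.208
378 212 0.581 -0.147 0.202
380 196 0.626 -0.154 0.194
380 210 0.585 -0.152 0.207
381 194 0.628 -0.155 0.205
381 198 0.618 -0.155 0.201
381 209 0.587 -0.154 0.209
382 194 0.628 -0.158 0.205
382 198 0.616 -0.157 0.21
383 197 0.619 -0.16 0.208
384 211 0.583 -0.163 0.204
403 233 0.529 -0.212 0.195
404 232 0.53 -0.213 0.202
405 230 0.536 -0.217 0.199
405 234 0.525 -0.216 0.2
406 232 0.53 -0.218 0.204
407 231 0.533 -0.222 0.2
408 230 0.536 -0.224 0.2
408 234 0.526 -0.224 0.2
409 233 0.528 -0.227 0.199
410 232 0.529 -0.228 0.206
411 231 0.533 -0.231 0.201
412 231 0.534 -0.234 0.199
413 231 0.533 -0.236 0.203
414 230 0.536 -0.239 0.199
415 229 0.539 -0.242 0.201
415 233 0.529 -0.242 0.199
416 232 0.532 -0.245 0.198
417 231 0.534 -0.247 0.201
418 230 0.536 -
[... 411 characters left out ...]
231 0.534 -0.282 0.201
432 230 0.537 -0.285 0.2
433 229 0.54 -0.288 0.199
434 229 0.54 -0.29 0.2
435 229 0.54 -0.292 0.202
436 228 0.542 -0.295 0.203
437 227 0.546 -0.298 0.199
437 231 0.535 -0.298 0.199
438 230 0.538 -0.301 0.2
439 229 0.54 -0.302 0.203
440 228 0.542 -0.305 0.203
441 227 0.545 -0.307 0.204
441 231 0.536 -0.309 0.197
442 230 0.538 -0.311 0.2
443 229 0.54 -0.313 0.2
444 228 0.543 -0.316 0.2
445 228 0.544 -0.319 0.198
446 228 0.542 -0.32 0.204
447 226 0.549 -0.324 0.198
447 230 0.538 -0.323 0.202
448 228 0.544 -0.326 0.199
449 228 0.544 -0.33 0.197
450 229 0.541 -0.331 0.202
((631.4039306640625, -253.81613159179688), (261.76434326171875, 238.52935791015625), 6.557805061340332)
```

View pics/t1.png

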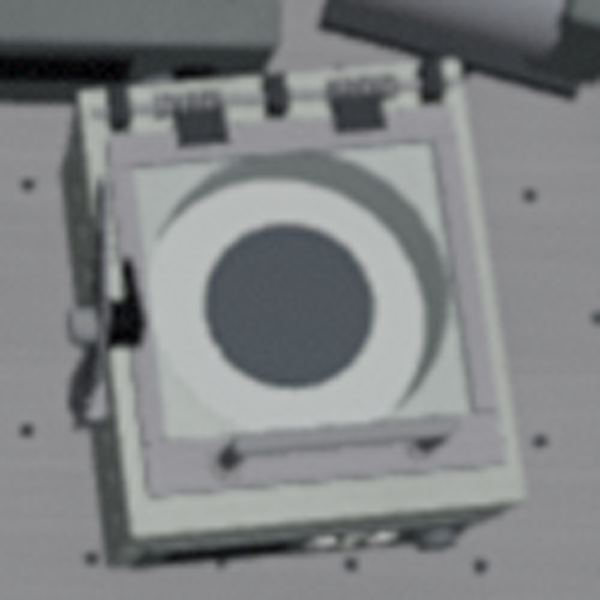

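View pics/s1.png

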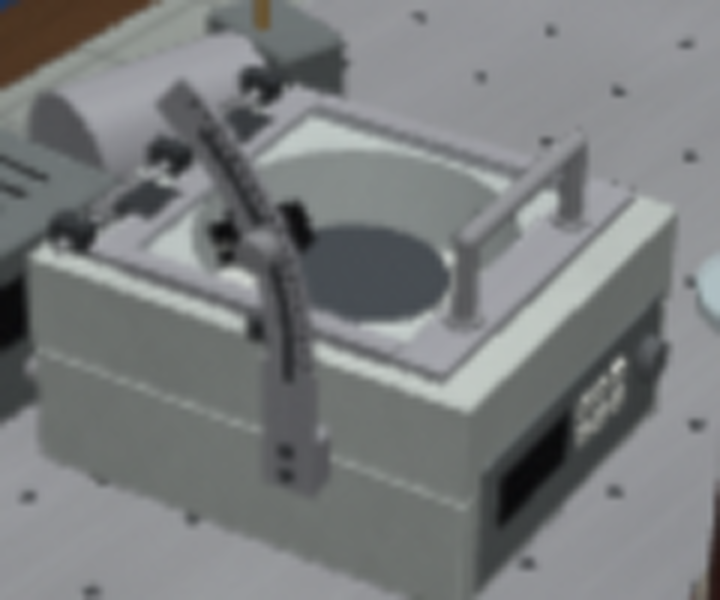

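```bash
cat >> h.py <<'E'
A=np.deg2rad(6.5);CH=np.array([.6308,-.2600,.112])
EX=np.array([np.cos(A),np.sin(A),0]);EY=np.array([-np.sin(A),np.cos(A),0]);EZ=np.array([0,0,1.])
HG=CH+.115*EX+[0,0,.034]
def lid(th,x,y,z): # x before hinge, y left, z above (lid frame)
    return HG+y*EY+x*(-np.cos(th)*EX+np.sin(th)*EZ)+z*(np.cos(th)*EZ+np.sin(th)*EX)
E
python3 - <<'E'
from h import *
print(lid(0,.21,0,.05))
S=6
for n,(x0,y0,w,h) in dict(side=(318,150,50,55),top=(365,185,40,40)).items():
    c=vision.get_calibration(n);im=cv2.imread(f"pics/{n}0.png");S=11
    cr=cv2.resize(im[y0:y0+h,x0:x0+w],None,fx=S,fy=S,interpolation=cv2.INTER_CUBIC)
    cr=cv2.convertScaleAbs(cr,alpha=1.6,beta=10)
    for th,col in((.35,(0,0,255)),(.45,(0,255,255)),(.55,(0,255,0)),(.65,(255,0,0))):
        p=pix(c,[lid(th,.13,.112,0),lid(th,.14,.112,0),lid(th,.12,.112,0)]);print(n,th,p.round(1).tolist())
        for i,q in enumerate((p-[x0-.5,y0-.5])*S): cv2.circle(cr,tuple(int(v) for v in q),3 if i else 5,col,-1 if i==0 else 1)
    cv2.imwrite(f"pics/m_{n}.png",cr)
a,b=cv2.imread("pics/m_side.png"),cv2.imread("pics/m_top.png");print(a.shape,b.shape)
H=max(a.shape[0],b.shape[0]);o=np.zeros((H,a.shape[1]+b.shape[1],3),np.uint8);o[:a.shape[0],:a.shape[1]]=a;o[:b.shape[0],a.shape[1]:]=b
o=cv2.resize(o,None,fx=.6,fy=.6) if o.shape[1]>1300 else o[:, :]
o=cv2.resize(o,(min(800,o.shape[1]),int(o.shape[0]*min(800,o.shape[1])/o.shape[1])));cv2.imwrite("pics/m.png",o)
E
```

```text
[ 0.53641067 -0.27075431  0.196     ]
side 0.35 [[331.2, 181.9], [333.9, 181.8], [328.5, 182.0]]
side 0.45 [[329.7, 177.9], [332.3, 177.5], [327.1, 178.3]]
side 0.55 [[327.9, 173.9], [330.3, 173.2], [325.4, 174.6]]
side 0.65 [[325.7, 170.0], [328.0, 168.9], [323.4, 171.0]]
top 0.35 [[378.2, 201.8], [378.8, 205.0], [377.6, 198.7]]
top 0.45 [[378.5, 198.7], [379.2, 201.6], [377.9, 195.8]]
top 0.55 [[378.8, 195.1], [379.5, 197.7], [378.2, 192.5]]
top 0.65 [[379.0, 191.1], [379.7, 193.4], [378.4, 188.8]]
(605, 550, 3) (440, 440, 3)
```

View pics/m.png

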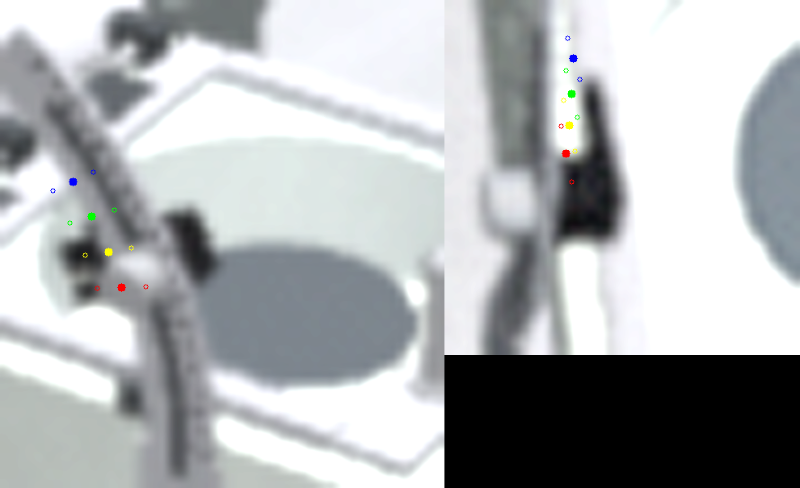

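```bash
cat >> h.py <<'E'
from scipy.spatial.transform import Rotation as Ro
def shift(P,yaw=None):
    s=status.state();q=s["tool_rot"];M=Ro.from_quat([q[1],q[2],q[3],q[0]]).as_matrix()
    d=M.T@(np.array(P)-s["tool_pos"])*1000
    a=np.degrees(np.arctan2(M[1,1],M[0,1]))
    print("t",s["time"],"pos",s["tool_pos"].round(4),"F",s["contact_force"].round(1),"w",round(s["gripper_width"],3),"| shift mm",d.round(1),"| jaw angle",round(a,2),"yaw for A",round(-(np.degrees(A)-a),2))
def loc(W):
    v=np.atleast_2d(W)-HG; return np.c_[-v@EX,v@EY,v@EZ]
E
python3 - <<'E'
from h import *
shift([.5365,-.271,.27])
for n,(x0,y0,x1,y1) in dict(side=(320,150,345,212),top=(365,185,388,220)).items():
    c=vision.get_calibration(n);im=cv2.imread(f"pics/{n}0.png");d=np.load(f"{n}0.npy")
    v,u=np.mgrid[y0:y1,x0:x1];uv=np.c_[u.ravel(),v.ravel()];dd=d[v,u].ravel();b=im[v,u].max(-1).ravel()
    L=loc(world(c,uv,depth=dd))*1000
    m=(dd>0)&(b<75)&(L[:,2]>15)&(L[:,2]<130)&(L[:,1]>85)&(L[:,1]<150)&(L[:,0]>60)&(L[:,0]<200)
    for p,q,g in zip(uv[m],L[m],b[m]):print(n,p,q.round().astype(int),g,"r",int(np.hypot(q[0],q[2])),"th",round(np.arctan2(q[2],q[0]),2))
E
```

```text
t 0.7 pos [ 0.2524 -0.5717  0.2313] F [ 0.1 -0.2  0.5] w 0.999 | shift mm [ 381.3 -160.4  -38.7] | jaw angle -66.18 yaw for A -72.68
side [322 157] [102 128 129] 71 r 164 th 0.9
side [323 161] [101 121 112] 73 r 150 th 0.84
side [325 161] [109 124 116] 73 r 159 th 0.82
side [323 162] [103 124 111] 62 r 150 th 0.82
side [324 162] [104 121 110] 52 r 151 th 0.81
side [325 162] [111 127 115] 60 r 159 th 0.8
side [323 163] [103 125 108] 74 r 149 th 0.81
side [324 163] [106 125 109] 54 r 152 th 0.8
side [325 163] [110 125 110] 59 r 155 th 0.79
side [321 164] [ 95 123 102] 74 r 139 th 0.82
side [324 164] [108 127 107] 74 r 152 th 0.78
side [325 164] [107 120 104] 52 r 148 th 0.77
side [326 164] [111 122 106] 63 r 153 th 0.76
side [325 165] [111 127 105] 58 r 153 th 0.76
side [326 165] [114 126 106] 48 r 155 th 0.75
side [326 166] [112 123 100] 54 r 150 th 0.73
side [327 166] [116 124 102] 58 r 154 th 0.72
side [328 166] [122 129 106] 61 r 162 th 0.71
side [329 166] [124 126 106] 71 r 162 th 0.7
side [327 167] [117 125  99] 53 r 153 th 0.71
side [328 167] [120 126 101] 59 r 157 th 0.7
side [
[... 9496 characters left out ...]
 111  64] 42 r 164 th 0.4
top [382 211] [151 108  60] 34 r 162 th 0.38
top [383 211] [151 105  59] 52 r 162 th 0.37
top [373 212] [142 125  20] 61 r 143 th 0.14
top [374 212] [147 125  41] 52 r 152 th 0.27
top [377 212] [152 120  58] 67 r 162 th 0.36
top [373 213] [144 125  17] 57 r 144 th 0.12
top [374 213] [149 125  39] 48 r 154 th 0.25
top [375 213] [152 125  50] 72 r 160 th 0.32
top [374 214] [151 125  34] 48 r 154 th 0.22
top [375 214] [155 125  52] 73 r 163 th 0.32
top [374 215] [153 125  33] 55 r 156 th 0.21
top [374 216] [155 125  28] 59 r 157 th 0.18
top [374 217] [157 125  27] 64 r 159 th 0.17
top [374 218] [160 125  26] 63 r 161 th 0.16
top [374 219] [163 125  26] 66 r 164 th 0.16
```

Depth puts the fork's prongs at about r = 120–163 mm. The rear prong's white line and the fork's top and bottom edges agree on sensor2 ≈ 0.42 rad. Next I move above the handle.

```bash
python3 -m crank '[38,-16,-5,-7.3,100, 76,-32,-10,-14.6,100, 114,-48,-15,-21.9,100, 152,-64,-20,-29.2,100, 190,-80,-25,-36.5,100, 228,-96,-30,-43.8,100, 266,-112,-34,-51,100, 304,-128,-39,-58.2,100, 342,-144,-39,-65.4,100, 381,-160,-39,-72.7,100]'; python3 -c "
from h import *;shift(lid(0,.21,0,.05)-[0,0,.0187])"
```

```text
time: 1.7
tool_pos: [0.5375, -0.2702, 0.2709]
tool_rot: [0.001, 0.664, 0.748, 0.0]
contact_force: [0.4, 0.5, 0.1]
gripper_width: 0.999
t 1.7 pos [ 0.5375 -0.2702  0.2709] F [0.4 0.5 0.1] w 0.999 | shift mm [-0.4 -1.2 93.6] | jaw angle 6.82 yaw for A 0.32
```

```bash
python3 -m crank '[0,-1,15,0,100, 0,-1,30,0,100, 0,-1,45,0,100, 0,-1,60,0,100, 0,-1,70,0,100, 0,-1,80,0,100, 0,-1,87,0,100, 0,-1,94,0,100, 0,-1,94,0,100, 0,-1,94,0,100]' && python3 -m crank '[0,0,0,0,60, 0,0,0,0,30, 0,0,0,0,10, 0,0,0,0,0, 0,0,0,0,0, 0,0,0,0,0, 0,0,0,0,0, 0,0,0,0,0, 0,0,0,0,0, 0,0,0,0,0]'
python3 - <<'E'
from h import *
shift(lid(.25,.21,0,.05)-[0,0,.0187]);shift(lid(.35,.21,0,.05)-[0,0,.0187])
p,d=vision.grab_frame("side");q,e=vision.grab_frame("top")
o=np.hstack([cv2.resize(p[120:240,290:410],(400,400)),cv2.resize(q[140:265,355:480],(400,400))]);cv2.imwrite("pics/g.png",o[...,::-1])
E
```

```text
time: 2.7
tool_pos: [0.5355, -0.2717, 0.1766]
tool_rot: [0.0, 0.666, 0.746, 0.0]
contact_force: [0.5, 0.4, -0.1]
gripper_width: 0.999
time: 3.7
tool_pos: [0.5377, -0.2714, 0.1768]
tool_rot: [0.002, 0.666, 0.746, 0.002]
contact_force: [7.3, 1.0, -2.6]
gripper_width: 0.114
t 3.7 pos [ 0.5377 -0.2714  0.1768] F [ 7.3  1.  -2.6] w 0.114 | shift mm [  0.7  18.  -50.8] | jaw angle 6.54 yaw for A 0.04
t 3.7 pos [ 0.5377 -0.2714  0.1768] F [ 7.3  1.  -2.6] w 0.114 | shift mm [  0.7  29.1 -69.3] | jaw angle 6.54 yaw for A 0.04
```

View pics/g.png

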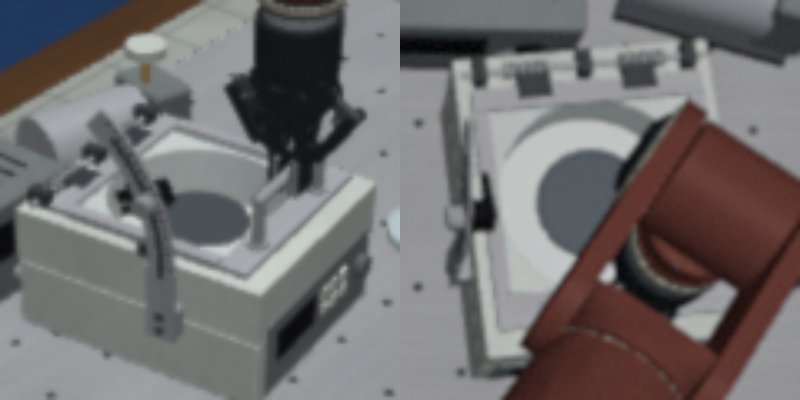

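The pads closed on the bar at about 10 mm opening, halfway between the posts (left half about (295,185), right half occluded), and the lid is still shut. I lift it along its arc to about 0.27 rad, short of the sensor's lowest possible setting.

```bash
python3 -m crank '[0,2,-3,0,0, 0,3,-9,0,0, 0,5,-15,0,0, 0,7,-21,0,0, 0,9,-27,0,0, 0,12,-33,0,0, 0,14,-39,0,0, 0,17,-45,0,0, 0,20,-50,0,0, 0,22,-54,0,0]' && python3 -m crank '[0,0,0,0,0, 0,0,0,0,0, 0,0,0,0,0, 0,0,0,0,0, 0,0,0,0,0, 0,0,0,0,0, 0,0,0,0,0, 0,0,0,0,0, 0,0,0,0,0, 0,0,0,0,0]'
python3 - <<'E'
from h import *
from scipy.optimize import brentq
z=status.state()["tool_pos"][2]+.0187-HG[2];print("theta from z",brentq(lambda t:.21*np.sin(t)+.05*np.cos(t)-z,-.1,1))
for t in(.35,.42):shift(lid(t,.21,0,.05)-[0,0,.0187])
p,d=vision.grab_frame("side");q,e=vision.grab_frame("top")
o=np.hstack([cv2.resize(p[140:200,305:365],(400,400),interpolation=cv2.INTER_CUBIC),cv2.resize(q[175:235,360:420],(400,400),interpolation=cv2.INTER_CUBIC)]);cv2.imwrite("pics/l.png",o[...,::-1])
E
```

```text
time: 4.8
tool_pos: [0.5564, -0.2691, 0.2288]
tool_rot: [-0.001, 0.666, 0.746, -0.001]
contact_force: [0.2, -2.2, -9.4]
gripper_width: 0.119
time: 5.8
tool_pos: [0.5572, -0.269, 0.2302]
tool_rot: [-0.0, 0.666, 0.746, -0.0]
contact_force: [1.3, -3.3, -9.6]
gripper_width: 0.116
theta from z 0.26308371277548526
t 5.8 pos [ 0.5572 -0.269   0.2302] F [ 1.3 -3.3 -9.6] w 0.116 | shift mm [  0.6   9.1 -16.1] | jaw angle 6.52 yaw for A 0.02
t 5.8 pos [ 0.5572 -0.269   0.2302] F [ 1.3 -3.3 -9.6] w 0.116 | shift mm [  0.6  17.8 -28.4] | jaw angle 6.52 yaw for A 0.02
```

View pics/l.png

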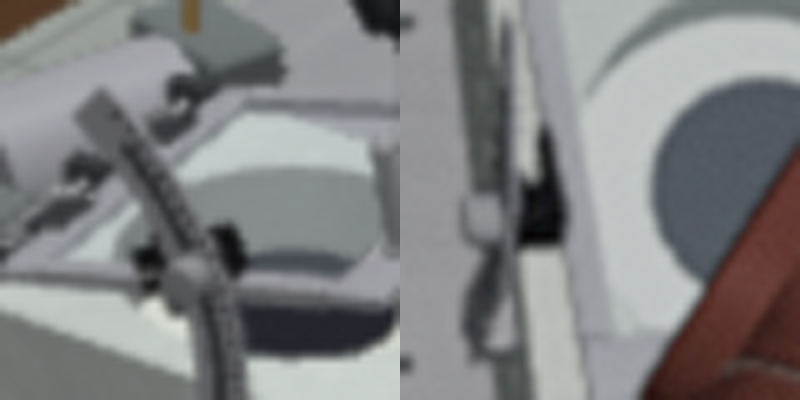

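The lid is at about 0.26 rad. Its left edge passes just below the fork (left half, fork at about (190,265)), consistent with the estimate. I carry on slowly to about 0.42.

```bash
python3 -m crank '[0,2,-3,0,0, 0,4,-7,0,0, 0,6,-10,0,0, 0,8,-14,0,0, 0,10,-17,0,0, 0,12,-20,0,0, 0,14,-23,0,0, 0,16,-26,0,0, 0,18,-28,0,0, 0,18,-28,0,0]' && python3 -m crank '[0,0,0,0,0, 0,0,0,0,0, 0,0,0,0,0, 0,0,0,0,0, 0,0,0,0,0, 0,0,0,0,0, 0,0,0,0,0, 0,0,0,0,0, 0,0,0,0,0, 0,0,0,0,0]'
python3 - <<'E'
from h import *
from scipy.optimize import brentq
z=status.state()["tool_pos"][2]+.0187-HG[2];print("theta from z",brentq(lambda t:.21*np.sin(t)+.05*np.cos(t)-z,-.1,1))
shift(lid(.42,.21,0,.05)-[0,0,.0187])
p,d=vision.grab_frame("side");q,e=vision.grab_frame("top");np.save("d2s.npy",d);np.save("d2t.npy",e);cv2.imwrite("pics/side2.png",p[...,::-1]);cv2.imwrite("pics/top2.png",q[...,::-1])
c=vision.get_calibration("top")
# lid-plane angle from top depth: lid frame's left border
def fit(c,d,ths):
    v,u=np.mgrid[0:480,0:640];v=v.ravel();u=u.ravel();dd=d.ravel();k=dd>0
    L=loc(world(c,np.c_[u[k],v[k]],depth=dd[k]))*1000
    m=(L[:,1]>84)&(L[:,1]<97)&(L[:,0]>20)&(L[:,0]<200)&(L[:,2]>15)&(L[:,2]<110)
    r=np.arctan2(L[m,2]-4,L[m,0]);h=np.median(r);print("lid edge pts",m.sum(),"angle median",h.round(3),np.percentile(r,[20,80]).round(3))
    a=np.abs(r-h)<.06;print(np.polyfit(L[m][a,0],L[m][a,2],1))
fit(c,e,0);fit(vision.get_calibration("side"),d,0)
o=np.hstack([cv2.resize(p[140:200,305:365],(400,400),interpolation=cv2.INTER_CUBIC),cv2.resize(q[175:235,360:420],(400,400),interpolation=cv2.INTER_CUBIC)]);cv2.imwrite("pics/l2.png",cv2.convertScaleAbs(o[...,::-1],alpha=1.3))
E
```

```text
time: 6.9
tool_pos: [0.5752, -0.267, 0.2593]
tool_rot: [0.0, 0.666, 0.746, -0.0]
contact_force: [-4.5, -2.0, -5.9]
gripper_width: 0.121
time: 7.9
tool_pos: [0.5749, -0.2671, 0.259]
tool_rot: [-0.0, 0.666, 0.746, -0.0]
contact_force: [-4.3, -1.9, -6.3]
gripper_width: 0.115
theta from z 0.42218772089974405
t 7.9 pos [ 0.5749 -0.2671  0.259 ] F [-4.3 -1.9 -6.3] w 0.115 | shift mm [0.7 0.  0.4] | jaw angle 6.52 yaw for A 0.02
lid edge pts 287 angle median 0.416 [0.405 0.428]
[0.43543449 4.71216095]
lid edge pts 75 angle median 0.413 [0.384 0.421]
[0.42239355 4.99802566]
```

View pics/l2.png

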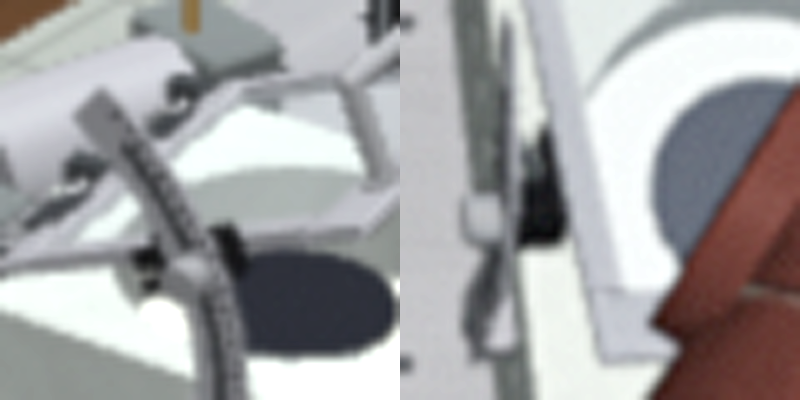

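```bash
python3 -c "
from h import *;s=status.state();print(s['time'],s['tool_pos'].round(4),abs(s['joint_vel']).max(),s['gripper_width'])
a,b=cv2.imread('pics/top0.png'),cv2.imread('pics/top2.png');print('coater1 px diff',cv2.absdiff(a,b)[155:270,150:280].mean())
print(order.job_done())"
```

```text
8.0 [ 0.5749 -0.2671  0.259 ] 0.0007922183485603639 0.11489717929619594
coater1 px diff 9.46216276477146
the job is handed in; nothing more can be done
None
```

```bash
python3 -c "
import cv2,numpy as np
a,b=cv2.imread('pics/top0.png'),cv2.imread('pics/top2.png');d=cv2.absdiff(a,b).max(2)
r=d[155:270,150:280];print(np.median(r),(r>40).sum());v,u=np.where(r>40)
if len(v):print(u.min()+150,u.max()+150,v.min()+155,v.max()+155)
print('static bg',np.median(d[110:150,130:330]))
x,y=np.load('top0.npy'),np.load('d2t.npy');print('coater1 depth change',np.nanmedian((y-x)[165:255,185:265]))"
```

```text
10.0 0
static bg 8.0
coater1 depth change 3.4213066e-05
```

The job is handed in with the gripper holding coater2's lid still, at the unload position as far as I could measure. The round wafer is in coater2, on the right. The square piece is in coater1.

- **Grip and lift:** I gripped the lid's handle bar midway between its posts and lifted it along its arc in two stages, stopping once at about 0.26 rad to look. It took 8 s of the 42 s allowed.
- **Sensor setting:** Before the lift, depth from both cameras put the fork at about 0.41–0.42 rad, using the white line on the rear prong and the fork's top edge.
- **Lid angle at the end:** It came out at 0.422 rad from the tool height, and 0.416 and 0.413 rad from the top and side camera depth. That is about 0.01 rad from the sensor, against a tolerance of 0.07.
- **Holding still:** Joint speeds were under 0.001 rad/s. The fingers were closed on the bar at about 10 mm opening, a little under its nominal 12 mm.
- **Coater1:** In the top camera it showed only noise-level picture change and a depth change of about 0.03 mm, so its lid stayed shut.
- **Not seen directly:** The bracket and fork hid the flag itself in the last picture. That it is centred rests on the measured angles and on the lid's edge running through the fork there. I did not re-measure the other bench items, but the arm felt no contact on the way to the handle.

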